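# Lay out stripped parts for the inventory photo

## Robot

A 7-joint arm with a two-finger parallel gripper is mounted at the origin on the work surface. World frame = base frame: x ahead of the robot, y to its left, z up, the work surface at z = 0. Lengths are in mm, angles in rad, forces in N, time in s.
With the tool pointing down it reaches from about 400 to 875 mm from the base axis. Payload 4.4 kg.
Tool frame: the origin (TCP) lies at the very end of the fingers, on their centre line; the grasp point (between the pads) lies 19 mm behind it; z points along the fingers, y is the line along which they close (so a half turn about z gives the same grasp; the last joint's range is limited). The gripper opens to 85 mm and grips with 20 to 120 N. Pads are 22 mm wide; open, the fingers measure 114 mm over their backs; the gripper's body (76 mm by 85 mm) begins 54 mm behind the grasp point. The pads swing forward as they close: fully open they stand 13 mm farther back than shut.
Start: joints at [1.061, 0.628, 0.038, 1.517, -0.027, 0.996, -0.02], TCP at [279.122, -587.034, 231.313] pointing down, gripper open.
Joint ranges: [-3.06, 3.06], [-0.37, 2.12], [-1.25, 1.32], [0.18, 2.47], [-1.1, 4.24], [0.23, 1.98], [-2.94, 2.94]. Speed limits (rad/s): [2.57, 2.57, 3.14, 3.14, 3.14, 3.14, 3.14].

## Interface

Orientations are given as [roll, pitch, yaw] about the fixed x, y, z axes, in that order (R = Rz(yaw) Ry(pitch) Rx(roll)).
In Python, from cell import sensors, get_image, camera_params, order gives the robot as it stands.
- The arm moves only by the shell command python3 -m inch 'ROWS' [OPENING]. ROWS is JSON, a list that holds one entry, the list of rows, each a list of 4 numbers: the shift along the tool's x, y, z in cm, then the turn about the tool's z in degrees. A call has 1 to 8 rows; each row is the pose to reach, as a shift and turn from the pose commanded when the call began, along the tool's axes at that moment; what a row does not reach only later rows make up. A row lasts 1/12 s, in which the tool goes at most 41.7 mm and 7.16 degrees, less where a joint would pass 70% of its speed; a pose out of reach is approached as far as the arm can. A call with a gripper value outside its range is refused whole. OPENING is the finger opening in cm, from 0 to 8.54, set as the call begins (- or left out, the last holds). The fingers move at their own pace and stop on an object; the grip force is fixed at half the most. Time passes only in rows, so rows that repeat a pose let the fingers close. It gives the time, the measured TCP pose, the force, the opening and the grip force at its end, in the units of the state.
- sensors.read_state(): the state, without advancing time (a new reading comes with each control period).
- get_image(name): name is "scene" or "top"; returns the picture (400x640x3 uint8, blue, green, red); there is no depth.
- camera_params(name): a dict with "mtx" (3x3 intrinsics, pixels), "D" ([k1, k2, p1, p2, k3] as OpenCV has them; the pictures are not rectified), "rvec" (rotation vector, rad) and "tvec" (3), from world to camera coordinates, as OpenCV has them. Camera axes: x right, y down, z forward; pixel columns grow to the right and rows downward; lengths in mm; the calibration is good to about 2 mm. A picture is of the moment at which its call begins. camera_params takes no time and is no camera call.
- order.finish_job(): hands the job in; it is judged then, once.
The state is a dict: "clock": time; "qpos": joint angles; "qd": joint speeds; "tau": joint torques, N m; "eef_pos": TCP position; "tool_rot": TCP orientation; "force": force on the tool from outside, world axes, zero at the start; "torque": the same for the moment, N m; "width": finger opening in mm; "gripper_force": force on a finger pad.
Only numpy, scipy, OpenCV 4.12 (cv2) and the standard library are available. Lean on these libraries where they do the work, as an engineer would, in place of code of your own. Each camera call takes 0.05 s, during which the arm holds its last target. There are 200 camera calls.

## Task

Lay the stripped parts out for the inventory photo: set the heat sink on the black chip of the green circuit board and the cooling fan flat over the vent on top of the blue unit, each centred and square with it. On the bench beside the board's gold-contact edge make a straight row square to that edge, starting from the middle of it: first the yellow coil, then, beyond it, the capacitor standing upright, with a clear gap of about 20 mm between board and coil and again between coil and capacitor. Leave the red coil, the transformer, the spray can and the screwdriver where they are.

Things in the scene. Friction and masses are not known exactly. Their poses are not given: they have to be found in the camera images.
- board: Fixed green circuit board, solid slab 90 (x) by 120 (y) mm, top 12 mm above the bench. Black chip 36 by 36 mm in its middle, chip top 15 mm above the bench. Gold contacts along its +y edge, 60 mm from the centre, always to the robot's left; white connector 5 mm high along the -y edge. Origin at bench height under the chip's centre, z up, x and y along the edges; turned up to 15 degrees.
- unit: Fixed banknote unit, blue top, black bottom: block 110 (x) by 100 (y) mm, 70 mm high, flat top with a flush black round vent, 42 mm across, in its middle. Origin at bench height under the vent's centre, z up, x and y along its edges; turned up to 15 degrees.
- heatsink: Loose: silver finned aluminium heat sink, 40 by 40 mm and 25 mm high, lying fins up, 50 to 100 g. It may sit on the chip either way round (any quarter turn). Origin at the centre of its underside, z up. x and y along its sides.
- fan: Loose: black square cooling fan with a white hub, 50 by 50 mm and 25 mm thick, lying flat, 50 to 100 g; any quarter turn will do. Origin at the centre of its underside, z up. x and y along its sides.
- coil: Loose: ring-shaped choke coil wound with yellow wire, lying flat, 44 mm outside diameter, 22 mm high, 55 to 115 g. Origin at the centre of its underside, z up.
- capacitor: Loose: dark blue round capacitor with a silver top and a silver stripe, standing upright, 35 mm diameter, 50 mm high, 55 to 115 g. Origin at the centre of its underside, z up.
- red_coil: Bystander, loose, not to be moved: a coil like the yellow one (44 mm diameter, 22 mm high) but wound with red wire, lying among the parts. Origin at the centre of its underside, z up.
- transformer: Bystander, loose, not to be moved: small transformer, grey steel core with an orange winding, 44 by 36 mm and 30 mm high, lying among the parts. Origin at the centre of its underside, z up.
- spray_can: Bystander, loose, not to be moved: orange spray can with a white cap standing upright behind the targets, 60 mm diameter, 170 mm high. Origin at the centre of its underside, z up.
- screwdriver: Bystander, loose, not to be moved: screwdriver with a red handle lying at the robot's left of the parts, 170 mm long, along its x axis. Origin near the middle of its length, at bench height.

How it is judged:
By the outcome, as a careful person would: the job done as asked, in the order asked, and still so for the second after the job is handed in, with the robot touching nothing.
It also fails if it takes over 104 s, if anything falls off the work surface, if the arm or the gripper's body presses on something with over 40 N, if the wrist force passes 120 N, or if a joint passes its speed limit or range.

## Working session

There is one attempt and no reset: what is moved stays moved. The work goes in short steps, Python scripts to look and compute and a shell command to move; the robot and the scene stay as the last step left them, time stands still between calls to the robot, and variables do not carry over. Pictures are saved under pics/ and viewed, at most 14 in all, crops included, and the job is handed in when it is done.

```bash
ls; mkdir -p pics
python3 - <<'E'
from cell import sensors,get_image,camera_params
import cv2
for n in ("scene","top"):
    im=get_image(n); cv2.imwrite(f"pics/{n}0.png",im)
    p=camera_params(n); print(n,p)
print(sensors.read_state())
E
```

```text
pics
scene {'mtx': array([[436.87976007,   0.        , 320.26143446],
       [  0.        , 436.87976007, 199.01157057],
       [  0.        ,   0.        ,   1.        ]]), 'D': array([-0.01437224,  0.        ,  0.        ,  0.        ,  0.        ]), 'rvec': array([ 2.22558952,  0.79462448, -0.33802363]), 'tvec': array([-505.36329925, -206.76277001, 1431.16799932])}
top {'mtx': array([[448.31906378,   0.        , 316.21184972],
       [  0.        , 448.31906378, 196.23594725],
       [  0.        ,   0.        ,   1.        ]]), 'D': array([-0.13040908,  0.        ,  0.        ,  0.        ,  0.        ]), 'rvec': array([ 2.18091809, -2.1283795 ,  0.17379296]), 'tvec': array([  36.19233067,  601.32142747, 1114.32109973])}
{'clock': 0.1, 'qpos': array([ 1.06121661,  0.62923967,  0.03843976,  1.51823019, -0.02699074,
        0.996314  , -0.02002574]), 'qd': array([ 5.39220235e-04, -3.41667427e-03, -4.98805480e-04, -3.28656250e-03,
        4.46385157e-05, -9.02830198e-06,  3.38614682e-04]), 'tau': array([ 3.91624999e-03, -5.64521527e+01,  1.23047121e+00, -1.93971598e+01,
        1.11960791e-02,  5.37731830e-03,  1.95263347e-06]), 'eef_pos': array([ 278.87713628, -586.53409454,  230.50210307]), 'tool_rot': array([-3.13991935e+00,  2.02042215e-05,  4.43763930e-01]), 'force': array([ 0.50574742, -0.06946513,  0.17789011]), 'torque': array([-0.03188889, -0.00314346, -0.0408959 ]), 'gripper_force': 0.0, 'width': 85.37339095816806}
```

View pics/scene0.png

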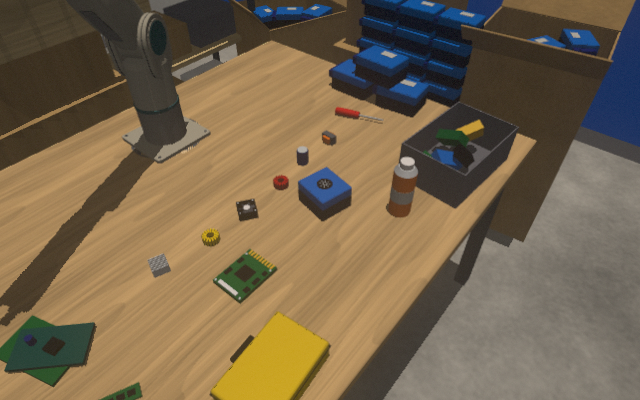

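View pics/top0.png

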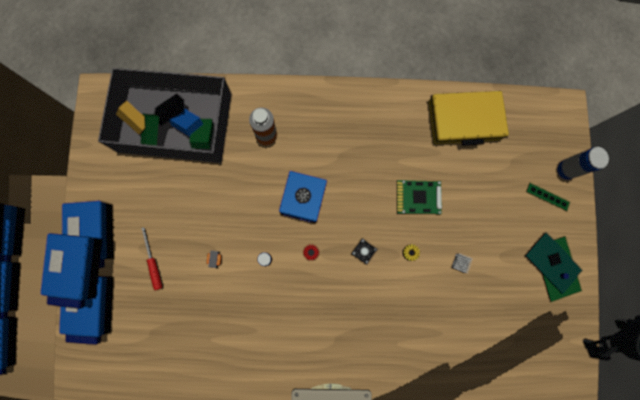

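The top picture shows, along row ~255: transformer (214,259), capacitor (264,259), red coil (312,252), fan (364,251), yellow coil (411,253) and heat sink (461,263). The board is at (420,197) with its gold edge to the left, the unit at (303,197). The scene view agrees.

```bash
cat > h.py <<'E'
import cv2, numpy as np
from cell import sensors,get_image,camera_params
def ray(n,uv,z):
    p=camera_params(n); R,_=cv2.Rodrigues(p["rvec"])
    q=cv2.undistortPoints(np.float64(uv).reshape(-1,1,2),p["mtx"],p["D"]).reshape(-1,2)
    d=np.c_[q,np.ones(len(q))]@R; c=-R.T@p["tvec"]
    return c+d*((z-c[2])/d[:,2])[:,None]
def pix(n,P):
    p=camera_params(n); return cv2.projectPoints(np.float64(P).reshape(-1,1,3),p["rvec"],p["tvec"],p["mtx"],p["D"])[0].reshape(-1,2)
def blobs(im,lo,hi,roi,amin=15):
    x0,y0,x1,y1=roi
    h=cv2.cvtColor(im,cv2.COLOR_BGR2HSV)[y0:y1,x0:x1]
    m=cv2.inRange(h,np.array(lo),np.array(hi))
    cs,_=cv2.findContours(m,cv2.RETR_EXTERNAL,cv2.CHAIN_APPROX_NONE,offset=(x0,y0))
    return sorted([c for c in cs if len(c)>=8 and cv2.contourArea(c)>amin],key=cv2.contourArea,reverse=True)
E
python3 - <<'E'
import cv2
t=cv2.imread("pics/top0.png"); s=cv2.imread("pics/scene0.png")
a=cv2.resize(t[165:285,280:480],None,fx=4,fy=4,interpolation=cv2.INTER_NEAREST)
cv2.imwrite("pics/topc.png",a)
b=cv2.resize(s[135:305,135:365],None,fx=3.4,fy=3.4,interpolation=cv2.INTER_NEAREST)
cv2.imwrite("pics/scenec.png",b[:600,:800])
E
```

```text
(no output)
```

View pics/topc.png

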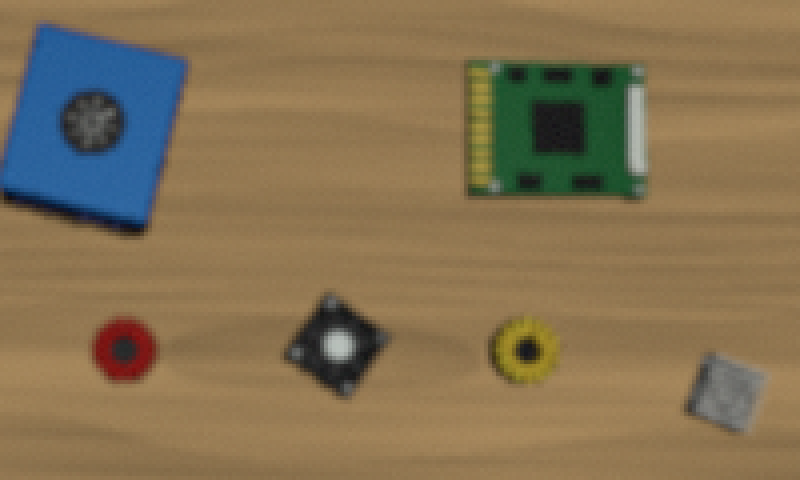

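View pics/scenec.png

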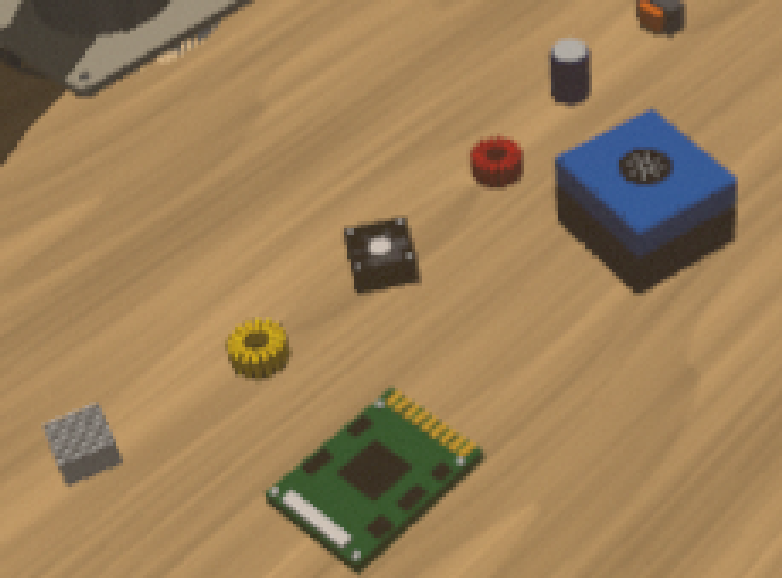

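The crops show clear colours: fan turned about 35°, heat sink about 15°, board nearly square, and unit about 12°. Next I measure them with masks.

```bash
cat > meas.py <<'E'
from h import *
# name: (hsv lo, hi, roi in top px (x0,y0,x1,y1), plane z)
T={"board":((40,80,30),(85,255,200),(380,165,460,230),12),
 "chip":((0,0,0),(180,255,60),(408,183,432,210),15),
 "gold":((20,100,90),(35,255,255),(392,175,408,218),12),
 "unit":((100,120,60),(125,255,255),(272,160,335,230),70),
 "vent":((0,0,0),(180,110,110),(288,180,320,212),70),
 "heatsink":((0,0,60),(180,45,255),(444,245,480,280),25),
 "fan":((0,0,0),(180,255,70),(345,232,385,270),25),
 "hub":((0,0,140),(180,60,255),(355,242,375,260),25),
 "coil":((20,120,80),(35,255,255),(395,238,428,268),22),
 "cap":((0,0,140),(180,60,255),(250,245,280,272),50),
 "red":((0,150,60),(8,255,255),(295,240,330,265),22),
 "trafo":((0,100,90),(14,255,255),(200,245,230,272),30)}
def rect(n,im,lo,hi,roi,z,k=4):
    big=cv2.resize(im,None,fx=k,fy=k,interpolation=cv2.INTER_CUBIC)
    b=blobs(big,lo,hi,[r*k for r in roi],60)
    if not b: return None
    pts=np.vstack([c for c in b if cv2.contourArea(c)>0.1*cv2.contourArea(b[0])]).reshape(-1,2)
    W=ray(n,(pts+.5)/k-.5,z)[:,:2]
    (c,s,a)=cv2.minAreaRect(np.float32(W)); return np.array(c),np.array(s),(a+45)%90-45
if __name__=="__main__":
    import sys
    im=get_image("top")
    p=camera_params("top");R,_=cv2.Rodrigues(p["rvec"]);print("cam",(-R.T@p["tvec"]).round())
    for k,(lo,hi,roi,z) in T.items():
        r=rect("top",im,lo,hi,roi,z)
        print(k,r and [np.round(v,1) for v in r])
E
python3 meas.py
```

```text
cam [ 434.   69. 1188.]
board [array([ 610.4, -231.5]), array([ 89.1, 104.7]), np.float64(0.2)]
chip [array([ 620.6, -224.9]), array([36.8, 56.2]), np.float64(-0.7)]
gold [array([ 612.7, -170.7]), array([30.6, 97.7]), np.float64(-9.8)]
unit [array([595.,  86.]), array([ 96.3, 111.8]), np.float64(-12.9)]
vent [array([598.3,  85.5]), array([36. , 37.2]), np.float64(8.3)]
heatsink [array([ 436.2, -334.2]), array([42.4, 41.4]), np.float64(-20.3)]
fan [array([462.5, -75.5]), array([48.3, 49.3]), np.float64(-34.6)]
hub [array([462.8, -77.1]), array([16.2, 16.3]), np.float64(0.7)]
coil [array([ 461.9, -201.5]), array([46.8, 45.8]), np.float64(-33.8)]
cap [array([436.9, 180.6]), array([30.4, 31.4]), np.float64(22.1)]
red [array([457.4,  61.4]), array([39.7, 39.3]), np.float64(-43.6)]
trafo [array([433.6, 310.5]), array([39.3, 32. ]), np.float64(-8.3)]
```

Run:
```python
from meas import *
im=cv2.imread("pics/top0.png"); sc=cv2.imread("pics/scene0.png")
f=lambda t,n,*a:print(t,[np.round(v,1) for v in r] if (r:=rect(n,*a)) else None)
f("chip","top",im,(0,0,0),(180,255,60),(411,187,430,207),15)
for v in(90,105,115,125): f("hs%d"%v,"top",im,(0,0,v),(180,60,255),(444,245,480,280),25)
f("boardnotwood","top",im,(24,70,30),(90,255,255),(385,172,450,224),12)
f("whitecon","top",im,(0,0,150),(180,50,255),(430,180,450,215),17)
for v in(45,60,80): f("fan","top",im,(0,0,0),(180,255,v),(345,232,385,270),25)
for v in(80,140,160): f("unit","top",im,(100,120,v),(125,255,255),(272,160,335,230),70)
for v in(110,130): f("vent","top",im,(0,0,0),(180,150,v),(288,180,320,212),70)
# scene: crop px/3.4+135
print("scene")
f("chip","scene",sc,(0,0,0),(180,255,65),(234,264,257,283),15)
f("vent","scene",sc,(0,0,0),(180,150,120),(315,176,334,192),70)
f("unit","scene",sc,(100,120,120),(125,255,255),(295,160,360,210),70)
f("hub","scene",sc,(0,0,140),(180,70,255),(241,202,252,212),25)
f("cap","scene",sc,(0,0,120),(180,60,255),(295,144,310,154),50)
f("board","scene",sc,(24,100,30),(90,255,255),(205,245,285,305),12)
f("coil","scene",sc,(20,120,80),(35,255,255),(195,225,225,250),11)
f("hs","scene",sc,(0,0,110),(180,60,255),(145,250,175,280),25)
```

```text
chip [array([ 610.7, -225.1]), array([37.4, 36.5]), np.float64(-0.3)]
hs90 [array([ 436.3, -334.4]), array([44.6, 43.3]), np.float64(-19.3)]
hs105 [array([ 435.6, -337.6]), array([38.2, 42.6]), np.float64(-19.3)]
hs115 [array([ 435.9, -338. ]), array([37.5, 41.6]), np.float64(-19.3)]
hs125 [array([ 436. , -338.8]), array([36.2, 40.9]), np.float64(-19.3)]
boardnotwood [array([ 610.9, -225. ]), array([ 93.3, 122.9]), np.float64(0.5)]
whitecon [array([ 610.5, -278.6]), array([10.3, 57.6]), np.float64(-1.0)]
fan [array([462.6, -75.6]), array([45. , 46.2]), np.float64(-33.7)]
fan [array([462.7, -75.4]), array([47. , 48.1]), np.float64(-34.1)]
fan [array([462.6, -75.4]), array([49.7, 50.2]), np.float64(-33.5)]
unit [array([596.5,  85.6]), array([ 96.3, 108.6]), np.float64(-12.9)]
unit [array([598.1,  85.5]), array([ 93.4, 103.4]), np.float64(-12.9)]
unit [array([554.9,  63.9]), array([25.4, 23.2]), np.float64(-9.9)]
vent [array([598.6,  85.3]), array([38.9, 39.7]), np.float64(1.7)]
vent [array([598.6,  85.3]), array([38.9, 39.7]), np.float64(1.7)]
scene
chip [array([ 609.8, -225.6]), array([37.7, 36.9]), np.float64(0.3)]
vent [array([596.6,  86.3]), array([42.6, 42.6]), np.float64(39.3)]
unit [array([598.4,  83.6]), array([ 96. , 105.8]), np.float64(-13.0)]
hub [array([462.7, -77.7]), array([16.5, 19. ]), np.float64(-44.0)]
cap [array([435.3, 180.1]), array([30.3, 31.9]), np.float64(8.7)]
board [array([ 611.2, -226.5]), array([ 97.2, 124.2]), np.float64(0.3)]
coil [array([ 458.7, -200.8]), array([44.4, 62. ]), np.float64(-29.6)]
hs [array([ 435.1, -338.7]), array([39.1, 42.6]), np.float64(-20.2)]
```

```bash
cat > calc.py <<'E'
import sys; from h import *
from scipy.spatial.transform import Rotation as R
x,y,z,yaw=map(float,sys.argv[1:5]); s=sensors.read_state()
r=R.from_euler("xyz",s["tool_rot"]); d=r.inv().apply(np.array([x,y,z])-s["eef_pos"])/10
t=(np.degrees(s["tool_rot"][2])-yaw+90)%180-90
print("shift cm",d.round(2),"turn",t.round(1),"| pos",s["eef_pos"].round(1),"yaw",np.degrees(s["tool_rot"][2]).round(1),"w",s["width"].round(1),"F",s["force"].round(1),"t",round(s["clock"],2))
E
python3 -m inch '[[[1,-0.6,0.5,0],[3,-1.9,1.7,0],[5.5,-3.4,3,0],[8,-5,4.5,0],[10.5,-6.6,6,0],[13,-8.1,7.4,0],[15,-9.4,8.5,0],[16,-10,9,0]]]' 7
python3 -m inch '[[[0.5,-0.3,0.3,-4],[1.5,-1,0.9,-10],[3,-2,1.7,-17],[4.5,-3,2.6,-24],[6,-4,3.5,-31],[7.4,-4.9,4.3,-38],[8.5,-5.6,4.9,-43],[8.85,-5.8,5.1,-45.1]]]'
python3 calc.py 435.7 -337.5 3 70.5
```

```text
clock: 0.82
eef_pos: [382.6, -422.4, 139.5]
tool_rot: [-3.137, -0.001, 0.449]
force: [0.2, 0.0, -0.9]
width: 70.1
gripper_force: 0.0
clock: 1.48
eef_pos: [436.7, -335.3, 89.6]
tool_rot: [-3.141, -0.002, 1.237]
force: [-0.3, -0.5, -0.3]
width: 70.0
gripper_force: 0.0Traceback (most recent call last):
  File "calc.py", line 6, in <module>
    print("shift cm",d.round(2),"turn",t.round(1),"| pos",s["eef_pos"].round(1),"yaw",np.degrees(s["tool_rot"][2]).round(1),"w",s["width"].round(1),"F",s["force"].round(1),"t",round(s["clock"],2))
                                                                                                                                ^^^^^^^^^^^^^^^^
AttributeError: 'float' object has no attribute 'round'
```

```bash
sed -i 's/s\["width"\].round(1)/round(s["width"],1)/' calc.py; python3 -m inch '[[[0,0,0,0],[0,0,0,0]]]' >/dev/null; python3 calc.py 435.7 -337.5 3 70.5
```

```text
shift cm [ 0.13 -0.01  8.75] turn -0.1 | pos [ 435.3 -338.7   90.5] yaw 70.4 w 69.7 F [-0.2  0.2  0.1] t 1.65
```

```bash
python3 -m inch '[[[0.1,0,1,0],[0.1,0,3,0],[0.1,0,5,0],[0.1,0,6.6,0],[0.1,0,7.8,0],[0.1,0,8.4,0],[0.1,0,8.6,0],[0.1,0,8.6,0]]]' | tail -3
python3 -m inch '[[[0,0,0,0],[0,0,0,0],[0,0,0,0],[0,0,0,0],[0,0,0,0],[0,0,0,0],[0,0,0,0],[0,0,0,0]]]' 2.5
python3 -m inch '[[[0,0,-0.3,0],[0,0,-1,0],[0,0,-2.2,0],[0,0,-3.6,0],[0,0,-4.8,0],[0,0,-5.6,0],[0,0,-6,0],[0,0,-6,0]]]'
python3 calc.py 610.5 -225.3 19 90.2
```

```text
force: [-0.3, 0.2, 0.1]
width: 70.2
gripper_force: 0.0
clock: 2.98
eef_pos: [436.7, -337.2, 5.4]
tool_rot: [3.14, 0.001, 1.231]
force: [1.2, 0.0, 6.3]
width: 38.8
gripper_force: 61.7
clock: 3.65
eef_pos: [436.6, -337.2, 65.6]
tool_rot: [3.139, 0.001, 1.231]
force: [-0.0, 0.0, 0.0]
width: 38.6
gripper_force: 60.9
shift cm [16.35 12.65  4.68] turn -19.7 | pos [ 436.6 -337.2   65.6] yaw 70.5 w 38.6 F [-0.  0.  0.] t 3.65
```

```bash
python3 -m inch '[[[0.8,0.6,0,-1],[2.6,2,0,-3],[5.2,4,0,-6],[8,6.2,0,-9],[10.8,8.4,0,-13],[13.4,10.4,0,-16],[15.4,11.9,0,-18.6],[16.35,12.65,0,-19.7]]]' | head -2
python3 -m inch '[[[0,0,0.6,0],[0,0,1.4,0],[0,0,2.2,0],[0,0,2.5,0],[0,0,2.5,0]]]' |tail -3
python3 calc.py 610.5 -225.3 20.4 90.2
python3 - <<'E'
from h import *
s=get_image("scene");cv2.imwrite("pics/s1.png",cv2.resize(s[200:310,180:310],None,fx=5,fy=5,interpolation=cv2.INTER_CUBIC))
E
```

```text
clock: 4.32
eef_pos: [613.6, -219.5, 63.6]
force: [-0.3, -0.4, -0.6]
width: 38.6
gripper_force: 60.9
shift cm [0.09 0.34 1.72] turn -0.1 | pos [ 607.2 -226.2   37.6] yaw 90.1 w 38.6 F [-0.3 -0.4 -0.6] t 4.73
```

View pics/s1.png

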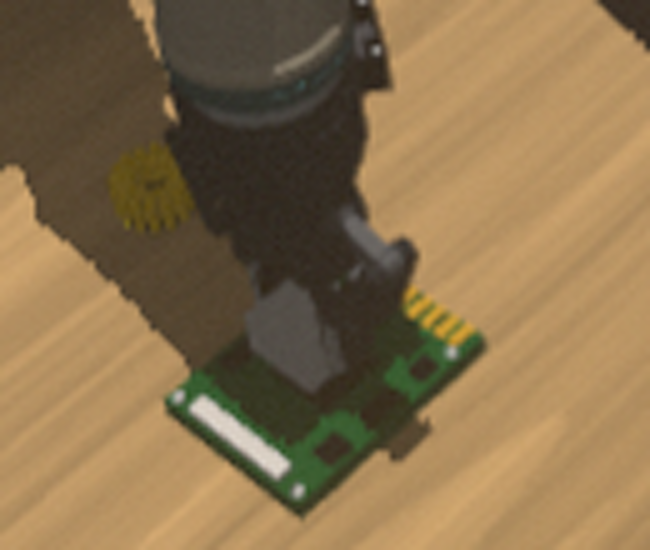

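The view shows the heat sink held above the chip at about (295,335) in the crop. I let the arm settle, correct and lower.

```bash
python3 -m inch '[[[0,0,0,0],[0,0,0,0],[0,0,0,0],[0,0,0,0]]]' | head -2; python3 calc.py 610.5 -225.3 20.4 90.2
```

```text
clock: 5.12
eef_pos: [610.0, -224.9, 39.7]
shift cm [-0.04  0.05  1.93] turn 0.0 | pos [ 610.  -224.9   39.7] yaw 90.2 w 38.8 F [-0.   0.1 -0.8] t 5.12
```

```bash
python3 -m inch '[[[0,0.05,0.5,0],[0,0.05,1,0],[0,0.05,1.4,0],[0,0.05,1.7,0],[0,0.05,1.85,0],[0,0.05,1.9,0],[0,0.05,1.9,0],[0,0.05,1.9,0]]]'
```

```text
clock: 5.78
eef_pos: [609.8, -224.5, 20.5]
tool_rot: [-3.14, -0.0, 1.575]
force: [-2.6, 0.1, 4.3]
width: 38.9
gripper_force: 61.4
```

Contact at 4 N. Release, lift, step aside and look.

```bash
python3 -m inch '[[[0,0,0,0],[0,0,0,0],[0,0,0,0],[0,0,0,0]]]' 5.2 | tail -3
python3 -m inch '[[[0,0,-0.5,0],[0,0,-1.5,0],[0,0,-3,0],[0,0,-5,0],[0,0,-7.5,0],[0,0,-9.5,0],[0,0,-10,0],[0,0,-10,0]]]' 7.5 | head -2
python3 -m inch '[[[0.3,-0.6,0,0],[1.2,-2.4,0,0],[2.8,-5,0,0],[5,-7.5,0,0],[7.5,-10,0,0],[10.5,-12,0,0],[12.5,-13,0,0],[13.5,-13.5,0,0]]]' | head -2
python3 - <<'E'
from meas import *
im=get_image("top"); sc=get_image("scene")
cv2.imwrite("pics/t2.png",im);cv2.imwrite("pics/s2.png",sc)
cv2.imwrite("pics/c2.png",np.hstack([cv2.resize(im[165:230,385:455],(430,400)),cv2.resize(sc[240:305,205:285],(370,400))]))
f=lambda t,n,*a:print(t,[np.round(v,1) for v in r] if (r:=rect(n,*a)) else None)
for v in(60,80,105,120):
    f("hs%d"%v,"top",im,(0,0,v),(180,60,255),(405,180,432,212),40)
    f("hsS%d"%v,"scene",sc,(0,0,v),(180,60,255),(228,255,262,285),40)
E
python3 calc.py 462.6 -76.7 3 56
```

```text
force: [0.2, 0.7, 0.1]
width: 52.0
gripper_force: 0.0
clock: 6.78
eef_pos: [611.9, -225.2, 123.0]
clock: 7.45
eef_pos: [471.0, -87.1, 119.4]
hs60 [array([ 611.2, -224.4]), array([45.9, 47.2]), np.float64(1.1)]
hsS60 [array([ 616.6, -231.5]), array([57.6, 51.8]), np.float64(1.4)]
hs80 [array([ 611.9, -224.1]), array([46.9, 45.3]), np.float64(-0.1)]
hsS80 [array([ 616.3, -231.5]), array([55.9, 51.8]), np.float64(1.2)]
hs105 [array([ 611.8, -226.3]), array([42.1, 43.2]), np.float64(-0.8)]
hsS105 [array([ 610.4, -226.7]), array([43.2, 42.3]), np.float64(0.7)]
hs120 [array([ 611.7, -226.6]), array([40.1, 41.2]), np.float64(-0.8)]
hsS120 [array([ 609.9, -226.5]), array([42.5, 41.3]), np.float64(1.7)]
shift cm [ 1.18 -1.05 11.68] turn 34.4 | pos [473.4 -88.5 119.7] yaw 90.4 w 74.9 F [ 1.  -0.7  0.2] t 7.55
```

View pics/c2.png

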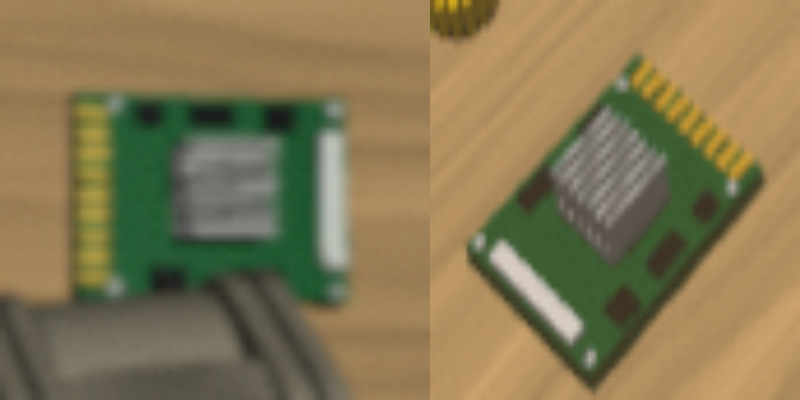

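The heat sink sits square on the chip, within about 1 mm of centre. The fan is next.

```bash
python3 -m inch '[[[0.2,-0.2,0.4,4],[0.5,-0.5,1.2,10],[0.8,-0.8,2.5,16],[1,-1,3.6,22],[1.15,-1.05,4.6,28],[1.18,-1.05,5.4,33],[1.18,-1.05,6,34.4],[1.18,-1.05,6,34.4]]]' | head -2
python3 -m inch '[[[0,0,0,0],[0,0,0,0],[0,0,0,0],[0,0,0,0]]]' >/dev/null
python3 calc.py 462.6 -77 5 56
```

```text
clock: 8.22
eef_pos: [464.4, -79.7, 59.0]
shift cm [ 0.03 -0.27  5.57] turn -0.2 | pos [464.6 -78.8  60.7] yaw 55.8 w 75.0 F [ 0.2  0.7 -0.8] t 8.55
```

```bash
python3 -m inch '[[[0,-0.25,0.5,0],[0,-0.25,1.6,0],[0,-0.25,3,0],[0,-0.25,4.2,0],[0,-0.25,5,0],[0,-0.25,5.4,0],[0,-0.25,5.5,0],[0,-0.25,5.5,0]]]' | tail -4
python3 -m inch '[[[0,0,0,0],[0,0,0,0],[0,0,0,0],[0,0,0,0],[0,0,0,0],[0,0,0,0],[0,0,0,0],[0,0,0,0]]]' 3.5
python3 -m inch '[[[0,0,-0.3,0],[0,0,-1.2,0],[0,0,-3,0],[0,0,-5.5,0],[0,0,-8,0],[0,0,-10,0],[0,0,-11,0],[0,0,-11,0]]]' | tail -3
python3 calc.py 597.5 85.8 77 77
```

```text
tool_rot: [-3.14, -0.0, 0.974]
force: [0.2, -0.2, 0.7]
width: 75.1
gripper_force: 0.0
clock: 9.88
eef_pos: [462.4, -77.1, 6.1]
tool_rot: [3.141, 0.0, 0.975]
force: [-0.2, -0.6, 5.8]
width: 48.7
gripper_force: 62.5
force: [-0.7, 0.1, -0.6]
width: 48.4
gripper_force: 62.1
shift cm [21.    1.89  4.16] turn -21.2 | pos [463.7 -77.3 118. ] yaw 55.8 w 48.4 F [-0.7  0.1 -0.6] t 10.55
```

```bash
python3 -m inch '[[[1,0.1,0,-1],[3.2,0.3,0,-4],[6.4,0.6,0,-8],[9.8,0.9,0,-12],[13.2,1.2,0,-15],[16.8,1.5,0,-18],[19.6,1.8,0,-20],[20.9,1.9,0,-21.2]]]' | head -2
python3 -m inch '[[[0,0,0.4,0],[0,0,1.2,0],[0,0,2,0],[0,0,2.5,0],[0,0,2.5,0],[0,0,2.5,0],[0,0,2.5,0],[0,0,2.5,0]]]' |tail -3
python3 calc.py 597.5 85.8 76 77
```

```text
clock: 11.22
eef_pos: [597.2, 91.1, 114.3]
force: [0.3, -0.4, -0.8]
width: 48.5
gripper_force: 62.1
shift cm [0.13 0.17 1.48] turn -0.0 | pos [595.5  84.9  90.8] yaw 77.0 w 48.5 F [ 0.3 -0.4 -0.8] t 11.88
```

```bash
python3 -m inch '[[[0.1,0.15,0.3,0],[0.1,0.15,0.6,0],[0.1,0.15,0.9,0],[0.1,0.15,1.15,0],[0.1,0.15,1.35,0],[0.1,0.15,1.45,0],[0.1,0.15,1.45,0],[0.1,0.15,1.45,0]]]'; python3 calc.py 597.5 85.8 76 77
```

```text
clock: 12.55
eef_pos: [596.7, 85.7, 76.1]
tool_rot: [-3.141, 0.0, 1.344]
force: [-1.2, -1.4, 4.9]
width: 48.7
gripper_force: 62.6
shift cm [0.03 0.07 0.01] turn 0.0 | pos [596.7  85.7  76.1] yaw 77.0 w 48.7 F [-1.2 -1.4  4.9] t 12.55
```

```bash
python3 -m inch '[[[0,0,0,0],[0,0,0,0],[0,0,0,0],[0,0,0,0]]]' 6.2 | tail -3
python3 -m inch '[[[0,0,-0.5,0],[0,0,-1.5,0],[0,0,-3,0],[0,0,-4.5,0],[0,0,-5.6,0],[0,0,-6,0]]]' | head -2
python3 -m inch '[[[-0.5,-0.1,0,0],[-2,-0.4,0,0],[-4.5,-0.9,0,0],[-7.5,-1.5,0,0],[-10.5,-2.2,0,0],[-13.5,-2.9,0,0],[-16,-3.4,0,0],[-17,-3.6,0,0]]]' 7 | head -2
python3 -m inch '[[[-0.5,-0.1,0.2,-1],[-2,-0.4,0.8,-3],[-4.5,-0.9,2,-6],[-7.5,-1.5,3.5,-9],[-10.5,-2.2,5,-11],[-12.8,-2.8,6,-12.5],[-14,-3.1,6.5,-13],[-14.1,-3.1,6.5,-13]]]' 7 | head -2
python3 - <<'E'
from meas import *
im=get_image("top"); sc=get_image("scene")
cv2.imwrite("pics/t3.png",im);cv2.imwrite("pics/s3.png",sc)
cv2.imwrite("pics/c3.png",np.hstack([cv2.resize(im[160:235,272:345],(400,400)),cv2.resize(sc[155:225,290:360],(400,400))]))
f=lambda t,n,*a:print(t,[np.round(v,1) for v in r] if (r:=rect(n,*a)) else None)
for v in(60,80,100):
    f("fan%d"%v,"top",im,(0,0,0),(180,190,v),(286,175,325,215),95)
f("hub","top",im,(0,0,140),(180,60,255),(290,180,320,210),95)
f("hubS","scene",sc,(0,0,140),(180,90,255),(305,160,345,195),95)
E
python3 calc.py 461.7 -202.5 4 90
```

```text
force: [0.4, -0.6, -1.2]
width: 61.8
gripper_force: 0.0
clock: 13.38
eef_pos: [598.3, 86.2, 138.4]
clock: 14.05
eef_pos: [520.6, -76.7, 134.8]
clock: 14.72
eef_pos: [460.2, -203.7, 69.4]
fan60 [array([596.5,  84.5]), array([45.9, 49. ]), np.float64(-12.7)]
fan80 [array([596.4,  84.6]), array([47.7, 51.2]), np.float64(-13.2)]
fan100 [array([596.3,  84.5]), array([49.8, 52.9]), np.float64(-13.1)]
hub [array([598.4,  84.7]), array([17.4, 17.3]), np.float64(1.5)]
hubS [array([586.7,  82.2]), array([74.5, 45.5]), np.float64(-12.9)]
shift cm [-0.19 -0.18  6.71] turn 0.1 | pos [ 463.4 -200.7   71.1] yaw 90.1 w 70.0 F [ 1.5 -0.3 -1. ] t 14.82
```

View pics/c3.png

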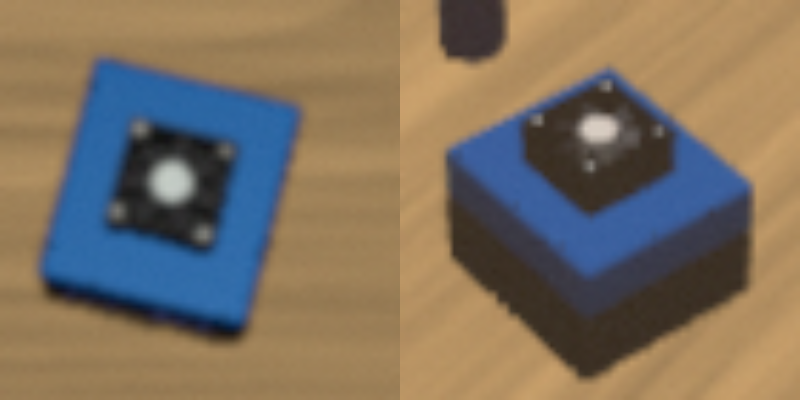

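The fan sits square and centred on the vent. Now the coil.

```bash
python3 -m inch '[[[0,0,0,0],[0,0,0,0],[0,0,0,0]]]' >/dev/null; python3 calc.py 461.7 -202.5 4 90
```

```text
shift cm [-0.18 -0.16  6.75] turn 0.2 | pos [ 463.2 -200.7   71.5] yaw 90.2 w 70.2 F [-0.1 -0.7 -0.2] t 15.07
```

```bash
python3 -m inch '[[[-0.2,-0.15,0.6,0],[-0.2,-0.15,2,0],[-0.2,-0.15,3.6,0],[-0.2,-0.15,5,0],[-0.2,-0.15,6.1,0],[-0.2,-0.15,6.6,0],[-0.2,-0.15,6.7,0],[-0.2,-0.15,6.7,0]]]' | tail -4
python3 -m inch '[[[0,0,0,0],[0,0,0,0],[0,0,0,0],[0,0,0,0],[0,0,0,0],[0,0,0,0],[0,0,0,0],[0,0,0,0]]]' 3
python3 -m inch '[[[0,0,-0.3,0],[0,0,-1,0],[0,0,-2.2,0],[0,0,-3.6,0],[0,0,-5,0],[0,0,-6.2,0],[0,0,-7,0],[0,0,-7,0]]]' | tail -3
python3 calc.py 610.3 -123.3 45 90.2
```

```text
tool_rot: [-3.141, -0.0, 1.572]
force: [0.3, -0.4, 0.3]
width: 69.9
gripper_force: 0.0
clock: 16.4
eef_pos: [460.8, -204.4, 4.9]
tool_rot: [3.14, 0.001, 1.571]
force: [-0.9, 0.6, 5.2]
width: 41.2
gripper_force: 60.1
force: [0.0, -0.2, -0.8]
width: 41.7
gripper_force: 60.8
shift cm [ 8.15 14.88  3.1 ] turn -0.2 | pos [ 461.4 -204.7   75.6] yaw 90.0 w 41.7 F [ 0.  -0.2 -0.8] t 17.07
```

```bash
python3 -m inch '[[[0.4,0.8,0,0],[1.3,2.4,0,0],[2.6,4.7,0,0],[4,7.3,0,0],[5.4,9.9,0,0],[6.7,12.3,0,0],[7.6,14.1,0.5,0],[8,14.9,1,0]]]' | head -2
python3 -m inch '[[[0,0,0.5,0],[0,0,1.3,0],[0,0,2,0],[0,0,2.5,0],[0,0,2.5,0],[0,0,2.5,0],[0,0,2.5,0],[0,0,2.5,0]]]' |tail -3
python3 calc.py 610.3 -124.8 5 90.2
python3 - <<'E'
from meas import *
im=get_image("top"); sc=get_image("scene")
cv2.imwrite("pics/c4.png",np.hstack([cv2.resize(im[160:235,372:445],(400,400)),cv2.resize(sc[215:295,205:285],(400,400))]))
E
```

```text
clock: 17.73
eef_pos: [612.6, -120.6, 63.2]
force: [0.7, 0.0, -0.8]
width: 41.8
gripper_force: 60.9
shift cm [-0.04  0.08  3.43] turn -0.2 | pos [ 609.5 -124.4   39.3] yaw 90.0 w 41.8 F [ 0.7  0.  -0.8] t 18.4
```

View pics/c4.png

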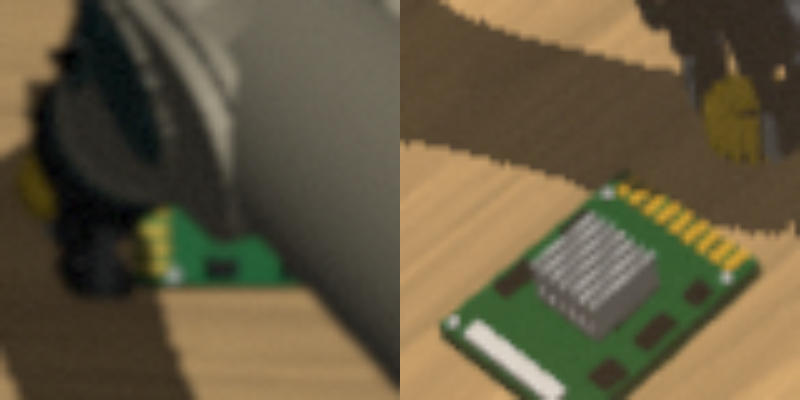

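The scene crop shows the coil held level between the fingers at (735,115). Lowering.

```bash
python3 -m inch '[[[0,0.07,0.8,0],[0,0.07,1.6,0],[0,0.07,2.3,0],[0,0.07,2.8,0],[0,0.07,3.2,0],[0,0.07,3.35,0],[0,0.07,3.4,0],[0,0.07,3.4,0]]]'
```

```text
clock: 19.17
eef_pos: [609.5, -124.0, 5.0]
tool_rot: [-3.14, 0.0, 1.571]
force: [-2.4, 0.1, 3.8]
width: 42.1
gripper_force: 61.0
```

```bash
python3 -m inch '[[[0,0,0,0],[0,0,0,0],[0,0,0,0],[0,0,0,0]]]' 5.6 | tail -3
python3 -m inch '[[[0,0,-0.5,0],[0,0,-2,0],[0,0,-4.5,0],[0,0,-7.5,0],[0,0,-10.5,0],[0,0,-12.3,0],[0,0,-13,0],[0,0,-13,0]]]' 7 | head -2
python3 -m inch '[[[0.5,-0.4,0,0],[2,-1.5,0,0],[4.5,-3,0,0],[7.5,-5,0,0],[10.5,-7,0,0],[13.2,-8.5,0,0],[15.2,-9.8,0,0],[16,-10.3,0,0]]]' | head -2
python3 -m inch '[[[0.5,-0.2,0,0],[2,-0.8,0,0],[4.5,-2,0,0],[7.5,-3.6,0.5,0],[10.5,-5.2,1,0],[12.8,-6.3,1.6,0],[14.1,-6.9,2,0],[14.4,-7,2,0]]]' | head -2
python3 - <<'E'
from meas import *
im=get_image("top"); sc=get_image("scene")
cv2.imwrite("pics/t5.png",im);cv2.imwrite("pics/s5.png",sc)
f=lambda t,n,*a:print(t,[np.round(v,1) for v in r] if (r:=rect(n,*a)) else None)
for s in(110,140,170):
    f("coil%d"%s,"top",im,(20,s,80),(35,255,255),(364,180,393,215),22)
b=rect("top",im,(0,0,0),(180,255,70),(372,187,388,205),15); print("hole",b)
print(pix("scene",[[610,-123,11],[610,-166,12]]).round())
f("coilS","scene",sc,(20,130,80),(35,255,255),(260,225,295,265),11)
f("hole0","top",cv2.imread("pics/top0.png"),(0,0,0),(180,255,70),(405,247,418,259),15)
for v in(105,120): f("hs","top",im,(0,0,v),(180,60,255),(405,180,432,212),40)
E
python3 calc.py 436.2 180.4 30 90
```

```text
force: [-0.4, 0.2, 0.3]
width: 56.1
gripper_force: 0.0
clock: 20.17
eef_pos: [611.5, -124.3, 137.7]
clock: 20.83
eef_pos: [503.2, 39.4, 133.7]
clock: 21.5
eef_pos: [435.9, 181.6, 113.8]
coil110 [array([ 611.2, -121.2]), array([46.3, 46.3]), np.float64(9.7)]
coil140 [array([ 610.9, -120.9]), array([43.4, 44.9]), np.float64(-44.2)]
coil170 [array([ 610.4, -119.9]), array([39.2, 40.5]), np.float64(35.4)]
hole (array([ 612.76177979, -123.15379333]), array([12.77614594, 11.40313435]), 0.14621543884277344)
[[275. 247.]
 [263. 258.]]
coilS [array([ 613.6, -134.6]), array([50.2, 89.8]), np.float64(20.2)]
hole0 [array([ 462.4, -203.1]), array([13.1, 13.4]), np.float64(0.9)]
hs [array([ 612. , -226.5]), array([42.8, 42.3]), np.float64(0.0)]
hs [array([ 611.8, -226.6]), array([38.8, 40.1]), np.float64(-0.8)]
shift cm [ 0.13 -0.11  8.43] turn 0.0 | pos [437.3 179.2 114.3] yaw 90.0 w 70.0 F [ 0.  -0.8  0. ] t 21.6
```

The coil stands at about (610.5, -122), a gap of about 21 mm. Now the capacitor.

```bash
python3 -m inch '[[[0.1,-0.1,0.6,0],[0.1,-0.1,2,0],[0.1,-0.1,4,0],[0.1,-0.1,6,0],[0.1,-0.1,7.6,0],[0.1,-0.1,8.4,0],[0.1,-0.1,8.4,0],[0.1,-0.1,8.4,0]]]' | head -2
python3 calc.py 436.2 180.4 12 90
```

```text
clock: 22.27
eef_pos: [436.2, 179.9, 30.7]
shift cm [ 0.05 -0.    1.87] turn -0.1 | pos [436.2 179.9  30.7] yaw 89.9 w 70.0 F [-0.3 -0.1  0.1] t 22.27
```

```bash
python3 -m inch '[[[0.05,0,0.4,0],[0.05,0,0.9,0],[0.05,0,1.4,0],[0.05,0,1.7,0],[0.05,0,1.8,0],[0.05,0,1.8,0]]]' | tail -4
python3 -m inch '[[[0,0,0,0],[0,0,0,0],[0,0,0,0],[0,0,0,0],[0,0,0,0],[0,0,0,0],[0,0,0,0],[0,0,0,0]]]' 2.2
python3 -m inch '[[[0,0,-0.3,0],[0,0,-1.2,0],[0,0,-3,0],[0,0,-5.5,0],[0,0,-8,0],[0,0,-10,0],[0,0,-11.3,0],[0,0,-11.5,0]]]' | tail -3
python3 calc.py 610.2 -62.8 125 90
```

```text
tool_rot: [-3.141, 0.0, 1.572]
force: [-0.5, -0.1, -0.1]
width: 70.1
gripper_force: 0.0
clock: 23.43
eef_pos: [436.0, 181.3, 13.2]
tool_rot: [3.141, -0.0, 1.571]
force: [-1.1, -0.7, 5.0]
width: 33.7
gripper_force: 59.5
force: [0.3, 0.3, -0.5]
width: 34.1
gripper_force: 59.7
shift cm [-24.46  17.3    0.57] turn -0.0 | pos [437.1 181.8 130.4] yaw 90.0 w 34.1 F [ 0.3  0.3 -0.5] t 24.1
```

```bash
python3 -m inch '[[[-0.6,0.4,0,0],[-2,1.4,0,0],[-4,2.8,0,0],[-6.3,4.5,0,0],[-8.5,6,0,0],[-10.5,7.5,0,0],[-11.7,8.3,0,0],[-12,8.6,0,0]]]' | head -2
python3 -m inch '[[[-0.6,0.4,0,0],[-2,1.4,0,0],[-4,2.8,0,0],[-6.3,4.5,0,0],[-8.5,6,0,0],[-10.5,7.5,0,0],[-12,8.4,0,0],[-12.4,8.7,0,0]]]' | head -2
python3 -m inch '[[[0,0,0.6,0],[0,0,2,0],[0,0,4,0],[0,0,6,0],[0,0,7.5,0],[0,0,8,0],[0,0,8,0],[0,0,8,0]]]' | head -2
python3 -m inch '[[[0,0,0,0],[0,0,0,0],[0,0,0,0]]]' >/dev/null
python3 calc.py 610.2 -62 13.2 90.2
```

```text
clock: 24.77
eef_pos: [522.6, 57.0, 126.2]
clock: 25.43
eef_pos: [609.7, -65.4, 126.9]
clock: 26.1
eef_pos: [608.7, -61.0, 48.1]
shift cm [0.06 0.06 3.56] turn -0.2 | pos [609.6 -62.6  48.8] yaw 90.0 w 34.0 F [ 0.5 -0.3 -0.6] t 26.35
```

```bash
python3 -m inch '[[[0.05,0.05,0.8,0],[0.05,0.05,1.6,0],[0.05,0.05,2.4,0],[0.05,0.05,3,0],[0.05,0.05,3.3,0],[0.05,0.05,3.45,0],[0.05,0.05,3.5,0],[0.05,0.05,3.5,0]]]'
```

```text
clock: 27.02
eef_pos: [608.6, -62.2, 13.3]
tool_rot: [-3.14, 0.001, 1.571]
force: [-4.2, -0.4, 6.8]
width: 33.8
gripper_force: 60.4
```

```bash
python3 -m inch '[[[0,0,0,0],[0,0,0,0],[0,0,0,0],[0,0,0,0],[0,0,0,0]]]' 5.2 | tail -3
python3 -m inch '[[[0,0,-0.5,0],[0,0,-1.5,0],[0,0,-3,0],[0,0,-5.5,0],[0,0,-8.5,0],[0,0,-11,0],[0,0,-12.5,0],[0,0,-13,0]]]' | head -2
python3 -m inch '[[[0,-0.6,0,0],[0,-2,0,0],[0,-5,0,0],[0,-8.5,0,0],[0,-12,0,0],[0,-15,0,0],[0,-17,0,0],[0,-18,0,0]]]' 7 | head -2
python3 -m inch '[[[0,0,0,0],[0,0,0,0],[0,0,0,0],[0,0,0,0]]]' >/dev/null
python3 - <<'E'
from meas import *
im=get_image("top"); sc=get_image("scene")
cv2.imwrite("pics/c6.png",np.hstack([cv2.resize(im[160:270,280:450],(480,310)),cv2.resize(sc[205:305,205:305],(310,310))]))
f=lambda t,n,*a:print(t,[np.round(v,1) for v in r] if (r:=rect(n,*a)) else None)
print(pix("top",[[610,-63,50],[610,-122,22]]).round(),pix("scene",[[610,-63,50]]).round())
u=pix("top",[[610,-63,50]])[0].astype(int);f("cap","top",im,(0,0,140),(180,60,255),(u[0]-10,u[1]-10,u[0]+10,u[1]+10),50)
u=pix("scene",[[610,-63,50]])[0].astype(int);f("capS","scene",sc,(0,0,120),(180,60,255),(u[0]-10,u[1]-9,u[0]+10,u[1]+9),50)
f("coil","top",im,(20,140,80),(35,255,255),(364,180,393,215),22)
f("hub","top",im,(0,0,140),(180,60,255),(295,185,312,205),95)
f("red","top",im,(0,150,60),(8,255,255),(295,240,330,265),22)
f("trafo","top",im,(0,100,90),(14,255,255),(200,245,230,272),30)
E
```

```text
force: [-0.0, -0.3, 0.8]
width: 51.5
gripper_force: 0.0
clock: 28.1
eef_pos: [611.4, -61.8, 146.8]
clock: 28.77
eef_pos: [424.5, -62.8, 141.9]
[[361. 193.]
 [381. 195.]] [[291. 223.]]
cap [array([611.7, -64. ]), array([30.6, 32.2]), np.float64(-30.1)]
capS [array([608.8, -63.3]), array([30.8, 31.1]), np.float64(5.6)]
coil [array([ 610.8, -120.7]), array([43.6, 45.3]), np.float64(19.9)]
hub [array([598.3,  84.8]), array([17.3, 17.3]), np.float64(38.7)]
red [array([457.3,  61.5]), array([39.5, 39.4]), np.float64(43.0)]
trafo [array([432.4, 310.4]), array([39.5, 32.2]), np.float64(-3.0)]
```

View pics/c6.png

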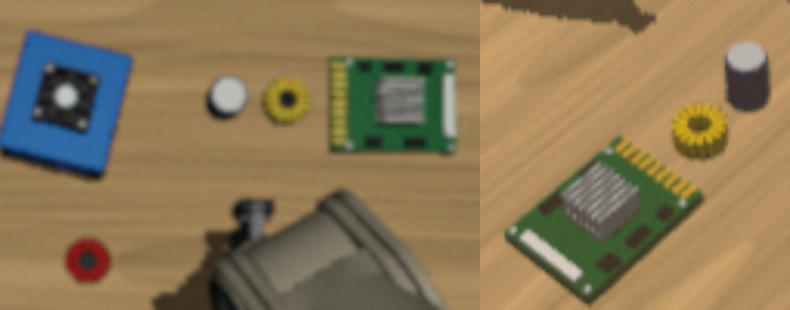

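All four parts are standing as asked: the row is straight, with gaps of about 21 and 19 mm, and the bystanders have not moved.

```bash
python3 -c "
from cell import order; print(order.finish_job())"
```

```text
the job is handed in; nothing more can be done
None
```

I handed the job in at about 29 s: the heat sink is on the chip and the fan over the vent, each within about 1–2 mm of centre and square, and the coil and upright capacitor stand in a straight row off the gold edge with gaps of about 21 and 19 mm; I did not handle the red coil, transformer, spray can or screwdriver, though I re-measured only the red coil and transformer.

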